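Clear the scanner and hold its lid open

ROBOT

A 6-joint arm with a two-finger parallel gripper is mounted at the origin on the work surface. World frame = base frame: x ahead of the robot, y to its left, z up, the work surface at z = 0. Lengths are in m, angles in rad, forces in N, time in s.
With the tool pointing down it reaches from about 0.325 to 0.775 m from the base axis. Payload 5.5 kg.
Tool frame: the origin (TCP) lies midway between the tips of the shut fingers; the grasp point (between the pads) lies 19 mm behind it; z points along the fingers, y is the line along which they close (so a half turn about z gives the same grasp; the last joint's range is limited). The gripper opens to 85 mm and grips with 20 to 120 N. Pads are 22 mm wide; open, the fingers measure 114 mm over their backs; the gripper's body (76 mm by 85 mm) begins 54 mm behind the grasp point. The pads swing forward as they close: fully open they stand 13 mm farther back than shut.
Start: joints at [-0.057, 0.091, 1.231, -0, 1.82, -0.057], TCP at [0.6, -0, 0.231] pointing down, gripper open.
Joint ranges: [-2.87, 2.87], [-0.86, 2.18], [0.17, 2.46], [-1.51, 4.65], [0.06, 2.69], [-2.65, 2.65]. Speed limits (rad/s): [2.57, 2.57, 3.01, 3.14, 3.14, 3.14].

INTERFACE

Orientations are given as a unit quaternion [w, x, y, z].
In Python, from cell import sensors, vision, arm gives the robot as it stands. The module is installed in compiled form; this text tells all that it offers.
- The arm moves only by the tool jog_arm, never from a script. Its argument "increments" is a list that holds one entry, the list of rows, each a list of 4 numbers: the shift along the tool's x, y, z in m, then the turn about the tool's z in rad. In form: [[[dx, dy, dz, yaw], ...]]. A call has 1 to 10 rows; each row is the pose to reach, as a shift and turn from the pose commanded when the call began, along the tool's axes at that moment; what a row does not reach only later rows make up. A row lasts 1/12 s, in which the tool goes at most 41.7 mm and 7.16 degrees, less where a joint would pass 70% of its speed; a pose out of reach is approached as far as the arm can. A call with a gripper value outside its range is refused whole. "claw" is the opening, from -1 (shut) to 1 (fully open), set as the call begins (left out, the last holds). The fingers move at their own pace and stop on an object; "grip_force" is the grip in N (left out, the last holds). Time passes only in rows, so rows that repeat a pose let the fingers close. It gives the time, the measured TCP pose, the force, the opening and the grip force at its end, in the units of the state.
- sensors.sense(): the state, without advancing time (a new reading comes with each control period).
- vision.grab_frame(name): name is "scene" or "side" or "wrist"; returns (picture, depth): 400x640x3 uint8, red, green, blue; 400x640 float32, m along the optical axis (not along the pixel's ray), 0 where there is no reading.
- vision.calibration(name): a dict with "fx", "fy", "cx", "cy" (pixels), "xyz" and "orientation" of the camera in the world. Camera axes: x right, y up, looking along -z (the intrinsics and any distortion apply to the point x, -y, -z); pixel columns grow to the right and rows downward; lengths in m; the calibration is good to about 2 mm. The wrist camera is an equidistant fisheye: a pixel r from the principal point sees the ray r / f radians off the axis. A picture is of the moment at which its call begins: read the wrist's pose just before it. calibration takes no time and is no camera call; for the wrist camera it gives the pose at the moment of the call.
- arm.hand_in(): hands the job in; it is judged then, once.
The state is a dict: "time_s": time; "joints": joint angles; "joint_vel": joint speeds; "effort": joint torques, N m; "position": TCP position; "eef_rot": TCP orientation; "contact_force": force on the tool from outside, world axes, zero at the start; "wrist_torque": the same for the moment, N m; "grip_width": finger opening in m; "gripper_force": force on a finger pad.
Only numpy, scipy, OpenCV 4.12 (cv2) and the standard library are available. Lean on these libraries where they do the work, as an engineer would, in place of code of your own. Each camera call takes 0.05 s, during which the arm holds its last target. There are 200 camera calls.

TASK

Clear the flatbed scanner so that I can lay a page on its glass: take the jar and the small box off its lid and stand both upright, right down on the floor of the carton next to the bottle that is already in it, setting them down rather than dropping them. Only then lift the scanner lid and hold it open at 60 degrees from closed; it falls shut by itself, so do not let it slip, and finish while you are still holding it there with the gripper's fingers. Leave the mug, the mouse and the phone where they are.

Things in the scene. Friction and masses are not known exactly. Their poses are not given: they have to be found in the camera images.
- scanner: slim black A4 flatbed scanner, grey lid, fixed on the desk: 250 mm deep (its x), 365 wide (its y); origin on the desk under the centre of the base, x towards the hinge side (away from the robot), y along the hinge, z up. Base top at 34 mm; the shut lid is 12 mm thick, from 36 to 48 mm above the desk, flat on top. The lid's front edge is at x = -125 mm, flush with the base.
- lid (a joint): opening angle of the scanner lid (rad): 0 shut, lying flat; 60 degrees = 1.047; stop at 1.31 (75 degrees). Limp hinge: the lid (about 0.45 kg, centre of mass about 130 mm from the hinge) falls shut from any angle as soon as it is let go.
- lid_hinge (a point): middle of the hinge line of the lid, fixed on the scanner at x = +120 mm, 36 mm above the desk; the line runs along the scanner's y
- lid_tab (a point): point in the lid's pull tab, to pinch or lift at; moves with the lid, 267 mm from the hinge along the lid, 6 mm above the lid's underside (mid-thickness). The tab is 44 mm wide (along the scanner's y), 12 mm thick, juts 36 mm out from the middle of the lid's front edge, over free desk (36 mm of air under it when shut); this point is 22 mm out from that edge, 14 mm short of the tab's tip.
- jar: round amber glass jar with a black screw cap, 54 mm across and 95 mm tall, straight-sided, about 0.22 kg, standing on the scanner lid; origin at the centre of its underside, z up
- box: small plain cardboard box, 40 mm (its x) by 54 mm (its y) by 95 mm tall, stiff, about 0.14 kg, standing on the scanner lid; origin at the centre of its underside, z up
- carton: open cardboard carton, loose on the desk, 168 mm long (its x), 72 wide (its y), 50 high, flaps folded down outside (4 mm more all round); walls and floor 4 mm, inside 160 by 64; origin under the centre of its floor. 0.35 kg, slides if pushed. The bottle at its +x end leaves about 108 mm of length: jar and box fit in a row if the box has its 40 mm side along the carton's length.
- bottle: white round bottle with a grey cap, 50 mm across (to be taken as a straight cylinder) and 90 mm tall, standing loose in the carton at its +x end; origin at the centre of its underside; it stays in the carton
- mug: white mug, 80 mm across, 95 mm tall, handle at its +y, bystander; origin at the centre of its underside
- mouse: black computer mouse, 105 mm (its x) by 60 mm by 34 mm tall, bystander; origin at the centre of its underside
- phone: black phone lying flat, 72 mm (its x) by 150 mm (its y) by 9 mm, bystander; origin at the centre of its underside

How it is judged:
On the way:
1. jar and box stand upright on the carton's floor, let go, the lid still shut (x of jar in the frame of carton between -0.08 and 0.08 m and y of jar in the frame of carton between -0.032 and 0.032 m and z of each of jar, box in the frame of carton below 0.012 m and angle between each of jar, box's own z axis and vertical below 0.2 rad and x of box in the frame of carton between -0.08 and 0.08 m and y of box in the frame of carton between -0.032 and 0.032 m and contact force between the fingers and jar below 0.02 N and contact force between the fingers and box below 0.02 N and value of joint lid below 0.05 rad), for 0.2 s.
At the end, for the whole second after the job is handed in: The fingers hold the lid still at 60 degrees, give or take 5, and nothing else bears on it (no object touches the scanner); jar, box and bottle stand in the carton, upright within 0.2 rad and no more than 8 mm off its floor, the carton flat on the desk; the robot ends holding the lid (value of joint lid between 0.96 and 1.134 rad and velocity of joint lid between -0.05 and 0.05 rad/s and contact force between the fingers and scanner above 0.3 N and contact force between each of jar, box, carton, bottle, mug, mouse, phone and scanner below 0.02 N and x of jar in the frame of carton between -0.08 and 0.08 m and y of jar in the frame of carton between -0.032 and 0.032 m and z of each of jar, box, bottle in the frame of carton below 0.012 m and angle between each of jar, box, bottle's own z axis and vertical below 0.2 rad and x of box in the frame of carton between -0.08 and 0.08 m and y of box in the frame of carton between -0.032 and 0.032 m and x of bottle in the frame of carton between -0.08 and 0.08 m and y of bottle in the frame of carton between -0.032 and 0.032 m and linear speed of each of jar, box below 0.03 m/s and angle between carton's own z axis and vertical below 0.05 rad and height (world z) of carton below 0.006 m); the arm keeps its last pose, push and grip.
It fails at once if the lid is lifted before both the jar and the box stand in the carton (value of joint lid above 0.12 rad and not (x of jar in the frame of carton between -0.08 and 0.08 m and y of jar in the frame of carton between -0.032 and 0.032 m and z of each of jar, box in the frame of carton below 0.012 m and angle between each of jar, box's own z axis and vertical below 0.2 rad and x of box in the frame of carton between -0.08 and 0.08 m and y of box in the frame of carton between -0.032 and 0.032 m)).
It fails at once if the lid slips and falls (closing faster than 2 rad/s) (velocity of joint lid below -2 rad/s).
It fails at once if the jar or the box is let go more than 30 mm above the carton's floor ((contact force between the fingers and jar below 0.02 N and z of jar in the frame of carton above 0.034 m and horizontal distance between jar and carton below 0.085 m) or (contact force between the fingers and box below 0.02 N and z of box in the frame of carton above 0.034 m and horizontal distance between box and carton below 0.085 m)).
It fails at once if the mug, the mouse or the phone is moved more than 30 mm (distance of any of mug, mouse, phone from where it was at the start of the episode above 0.03 m).
It also fails if it takes over 72 s, if anything falls off the work surface, if the arm or the gripper's body presses on something with over 40 N, if the wrist force passes 120 N, or if a joint passes its speed limit or range.

## Working session

There is one attempt and no reset: what is moved stays moved. The work goes in short steps, Python scripts to look and compute and a tool call to move; the robot and the scene stay as the last step left them, time stands still between calls to the robot, and variables do not carry over. Pictures are saved under pics/ and viewed, at most 10 in all, crops included, and the job is handed in when it is done.

Besides the shell and the picture viewer there is one more tool, called after ">>>" by a JSON object that holds its "op" and its "data". jog_arm: Moves the arm, as the interface text tells. Its arguments: {"type":"object","properties":{"increments":{"type":"array"},"claw":{"type":"number"},"grip_force":{"type":"number"}},"required":["increments"]}

```bash
mkdir -p pics
cat > h.py <<'E'
import numpy as np, cv2
from scipy.spatial.transform import Rotation as R
from cell import sensors, vision, arm
def rot(q): return R.from_quat([q[1],q[2],q[3],q[0]]).as_matrix()
def cloud(name):
    c=vision.calibration(name); p,d=vision.grab_frame(name)
    v,u=np.mgrid[0:400,0:640]
    P=np.stack([(u-c['cx'])/c['fx']*d,-(v-c['cy'])/c['fy']*d,-d],-1)
    W=P@rot(c['orientation']).T+np.array(c['xyz']); W[d==0]=np.nan
    return p,d,W
def save(n,p): cv2.imwrite('pics/'+n,cv2.cvtColor(p,cv2.COLOR_RGB2BGR))
E
python3 - <<'E'
from h import *
s=sensors.sense(); print(s)
ps=[]
for n in('scene','side'):
    print(vision.calibration(n)); p,d,W=cloud(n); np.savez(n+'.npz',p=p,W=W); save(n+'.png',p)
E
```

```text
{'time_s': 0.0, 'joints': array([-5.67332594e-02,  9.18860982e-02,  1.23187158e+00,  1.48253642e-05,
        1.81982181e+00, -5.67179366e-02]), 'joint_vel': array([ 0.00104263, -0.00116202,  0.00067433, -0.00012437,  0.00014632,
        0.00038972]), 'effort': array([ 1.92109423e-03, -4.58737707e+01, -4.18019521e+01,  2.08830479e-04,
        1.19483890e-02, -1.60596358e-05]), 'position': array([ 5.99716238e-01, -7.13909608e-07,  2.30142654e-01]), 'eef_rot': array([-7.45930685e-04,  7.07110563e-01,  7.07102302e-01, -6.56133653e-04]), 'contact_force': array([-1.05219584, -0.17813977,  0.0963005 ]), 'wrist_torque': array([ 0.02609794, -0.01852242, -0.03043593]), 'gripper_force': 0.0, 'grip_width': 0.08555358734355804}
{'fx': 406.4039335241701, 'fy': 406.4039335241701, 'cx': 317.1616371385039, 'cy': 207.25263412143124, 'xyz': array([1.82816802, 0.25294123, 0.9980228 ]), 'orientation': array([0.58881507, 0.28901995, 0.34462726, 0.6715626 ])}
{'fx': 416.08663535625755, 'fy': 416.08663535625755, 'cx': 313.9096489129284, 'cy': 202.84343501851458, 'xyz': array([-0.12748561, -1.05035589,  0.96592092]), 'orientation': array([ 0.84865637,  0.44619395, -0.12703812, -0.25407605])}
```

View pics/scene.png

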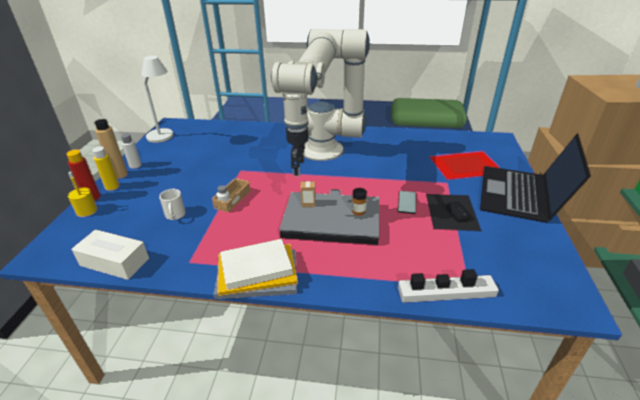

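View pics/side.png

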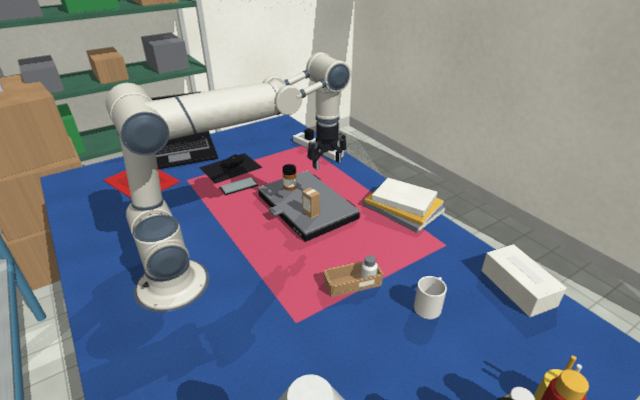

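Scene view: the jar is at (359,203) and the box at (308,193), both on the lid (330,215). The carton is at (232,193) with the bottle at its far-left end (224,197), the mug at (172,204) and the phone at (407,202). The side view agrees, with the carton at (353,278) and the bottle at (370,267).

```bash
cat > m.py <<'E'
from h import *
def rep(t,X):
    if len(X)<5: print(t,len(X)); return
    (c,sz,a)=cv2.minAreaRect(X[:,:2].astype(np.float32)*1000)
    print(t,len(X),'c',np.round(c,1),'sz',np.round(sz,1),'a',round(a,1),'zmed',round(np.median(X[:,2])*1000,1),'mean',np.round(X.mean(0)*1000,1))
for n,boxes in {'scene':dict(jar=(340,182,380,222),box=(295,175,322,212),carton=(205,172,256,215),lid=(275,185,385,245),phone=(392,186,420,216),mug=(155,185,190,222)),
 'side':dict(jar=(275,160,305,195),box=(298,185,325,220),carton=(318,252,388,298),lid=(250,165,365,240),mug=(410,272,450,320))}.items():
    D=np.load(n+'.npz'); W=D['W']; p=D['p']; 
    def sub(b): u0,v0,u1,v1=b; return W[v0:v1,u0:u1].reshape(-1,3),p[v0:v1,u0:u1].reshape(-1,3)
    print(n)
    for k,b in boxes.items():
        X,C=sub(b); ok=~np.isnan(X[:,0]); X,C=X[ok],C[ok]; z=X[:,2]
        if k in('jar','box'):
            rep(k+' top',X[(z>.134)&(z<.155)]); rep(k+' body',X[(z>.060)&(z<.155)])
        elif k=='carton':
            rep('rim',X[(z>.042)&(z<.055)]); rep('all',X[(z>.01)&(z<.055)]);rep('bottletop',X[(z>.080)&(z<.105)]); rep('bottle',X[(z>.058)&(z<.105)])
        elif k=='lid': rep('lid',X[(z>.041)&(z<.054)])
        elif k=='mug': rep('mug',X[(z>.03)&(z<.12)])
        else: rep(k,X[(z>.004)&(z<.03)])
E
python3 m.py
python3 - <<'E'
import cv2,numpy as np
a=cv2.imread('pics/scene.png')[165:255,195:425]; b=cv2.imread('pics/side.png')[150:310,240:460]
a=cv2.resize(a,None,fx=2.6,fy=2.6,interpolation=2); b=cv2.resize(b,(598,340),interpolation=2)
cv2.imwrite('pics/c.png',np.vstack([a[:, :598],b]))
E
```

```text
scene
jar top 117 c [571.7 220.1] sz [51.4 55.7] a 81.7 zmed 141.8 mean [574.2 220.2 141.5]
jar body 347 c [570.7 221.5] sz [51.8 59. ] a 62.3 zmed 114.2 mean [584.1 220.5 111.8]
box top 100 c [545.1  19.1] sz [48.1 50.6] a 8.5 zmed 141.8 mean [548.6  19.6 141.1]
box body 330 c [545.9  20.5] sz [48.9 54.3] a 7.3 zmed 113.8 mean [557.4  22.8 111. ]
rim 193 c [ 484.6 -315.7] sz [ 84.4 179.6] a 73.6 zmed 46.8 mean [ 497.4 -312.9   47.1]
all 534 c [ 485.4 -315.9] sz [ 84.4 181.1] a 73.6 zmed 36.5 mean [ 493.6 -310.8   34.6]
bottletop 52 c [ 535.8 -333.7] sz [33.6 33.7] a 83.2 zmed 90.9 mean [ 538.1 -332.3   89.8]
bottle 121 c [ 540.6 -335.2] sz [51.5 43.9] a 83.7 zmed 74.6 mean [ 542.4 -331.1   77.2]
lid 3366 c [603.  116.6] sz [355.5 365.5] a 1.1 zmed 47.0 mean [603.9 118.6  47. ]
phone 369 c [412.5 412.5] sz [210.5 112.3] a 1.8 zmed 8.4 mean [426.1 412.1   8.4]
mug 477 c [ 613.9 -514. ] sz [113.   79.8] a 50.3 zmed 70.7 mean [ 617.  -516.4   68.3]
side
jar top 110 c [536.1 140.8] sz [226.9  54.5] a 70.2 zmed 142.1 mean [557.4 195.7 141.7]
jar body 320 c [536.1 140.8] sz [226.9  54.5] a 70.2 zmed 116.2 mean [555.8 197.7 113.8]
box top 129 c [537.8  19.6] sz [43.8 59.5] a 5.2 zmed 142.1 mean [537.2  15.5 141.5]
box body 403 c [537.8  19.3] sz [43.8 60.3] a 5.4 zmed 114.4 mean [532.7   9.7 111. ]
rim 436 c [ 478.9 -318.7] sz [ 85.1 176.4] a 72.9 zmed 48.4 mean [ 470.6 -326.1   48.2]
all 1073 c [ 478.9 -318.8] sz [ 85.2 176.6] a 73.1 zmed 37.6 mean [ 467.7 -324.2   36. ]
bottletop 99 c [ 527.7 -336.5] sz [31.3 32.1] a 43.6 zmed 92.6 mean [ 525.7 -338.9   91.2]
bottle 213 c [ 524.7 -339.4] sz [40.2 46.6] a 51.6 zmed 76.1 mean [ 522.3 -342.1   78.9]
lid 2822 c [564.  115.2] sz [287.2 370.8] a 1.0 zmed 47.7 mean [567.7  91.9  47.7]
mug 897 c [ 605.1 -517.4] sz [98.4 79. ] a 54.3 zmed 67.9 mean [ 599.3 -525.6   66.8]
```

View pics/c.png

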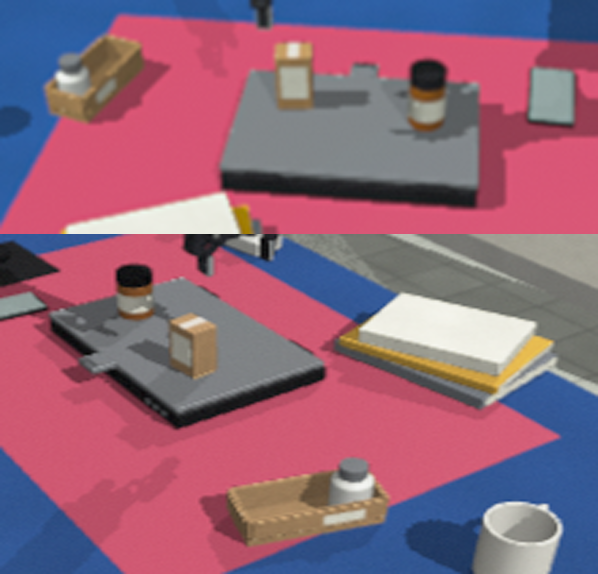

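Scene crop: the carton is yawed about -17° with the bottle at its far +x end. The box is turned about 6° and the tab faces the robot. I'll hover above the box first and refine with the wrist camera.

>>> {"op": "jog_arm", "data": {"increments": [[[0.02,-0.06,-0.08,-1.2],[0.02,-0.06,-0.08,-1.2],[0.02,-0.06,-0.08,-1.2],[0.02,-0.06,-0.08,-1.2],[0.02,-0.06,-0.08,-1.2],[0.02,-0.06,-0.08,-1.2],[0.02,-0.06,-0.08,-1.2],[0.02,-0.06,-0.08,-1.2],[0.02,-0.06,-0.08,-1.2],[0.02,-0.06,-0.08,-1.2]]], "claw": 1}}

```text
time_s: 0.93
position: [0.5399, 0.02, 0.3107]
eef_rot: [-0.001, 0.181, 0.983, -0.0]
contact_force: [-1.1, 0.2, -0.2]
grip_width: 0.0857
gripper_force: 0.0
```

>>> {"op": "jog_arm", "data": {"increments": [[[0,0,0,-0.484],[0,0,0,-0.484],[0,0,0,-0.484],[0,0,0,-0.484],[0,0,0,-0.484],[0,0,0,-0.484]]]}}

```text
time_s: 1.43
position: [0.5399, 0.02, 0.3108]
eef_rot: [-0.0, -0.055, 0.998, 0.0]
contact_force: [0.5, 0.1, -0.2]
grip_width: 0.0853
gripper_force: 0.0
```

```bash
cat >> h.py <<'E'
def tool():
    s=sensors.sense(); M=rot(s['eef_rot']); y=M[:,1]
    return np.array(s['position']),M,np.degrees(np.arctan2(y[1],y[0])),s
def wcloud():
    c=vision.calibration('wrist'); p,d=vision.grab_frame('wrist')
    v,u=np.mgrid[0:400,0:640]; a=(u-c['cx'])/c['fx']; b=(v-c['cy'])/c['fy']
    r=np.hypot(a,b)+1e-9; k=np.where(r<1.45,np.tan(np.minimum(r,1.45))/r,np.nan)
    P=np.stack([a*k*d,-b*k*d,-d],-1); W=P@rot(c['orientation']).T+np.array(c['xyz']); W[d==0]=np.nan
    return p,d,W
E
python3 - <<'E'
from h import *
t,M,a,s=tool(); print(t,a,s['joints'],s['time_s'])
print(vision.calibration('wrist'))
p,d,W=wcloud(); np.savez('w1.npz',p=p,W=W); save('w1.png',p)
E
```

```text
[0.53994508 0.02000314 0.31084229] 96.29601713515362 [-2.59480294e-02 -3.77093974e-02  1.21977853e+00  1.69474697e-05
  1.96030480e+00 -1.70662420e+00] 1.4333
{'fx': 309.70691628693146, 'fy': 309.70691628693146, 'cx': 318.90395241938285, 'cy': 201.53418236677788, 'xyz': array([0.46775969, 0.01250181, 0.45367027]), 'orientation': array([ 0.66054314, -0.09591066, -0.10780089,  0.73679229])}
```

View pics/w1.png

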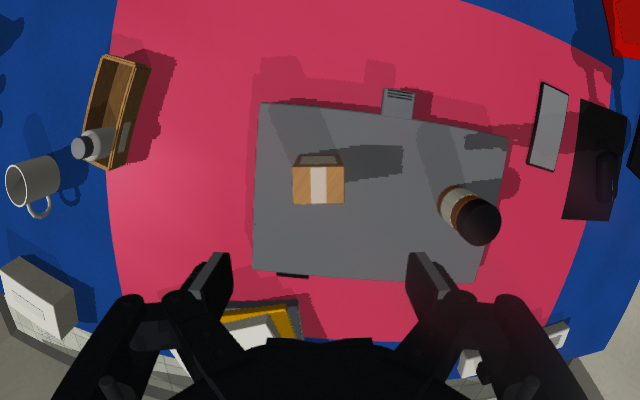

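Wrist view: box (318,182), jar cap (471,222), tab (398,102), lid corners around (260,103) to (508,137), carton (117,112) with the bottle (92,146). Everything is in this one picture, so I'll measure from it.

Run:
```python
from h import *
D=np.load('w1.npz');W=D['W']
def rect(t,b,z0,z1):
    u0,v0,u1,v1=b; X=W[v0:v1,u0:u1].reshape(-1,3); X=X[(X[:,2]>z0)&(X[:,2]<z1)]
    X=X.astype(np.float32); q=cv2.minAreaRect(X[:,:2]*1000)
    print(t,len(X),np.round(q[0],1),np.round(q[1],1),round(q[2],1),'z',round(float(np.median(X[:,2])),4)); return X
rect('boxtop',(285,145,350,210),.134,.155)
rect('boxtop hi',(285,145,350,210),.139,.148)
X=rect('jartop',(430,180,510,250),.137,.155); print(cv2.minEnclosingCircle(X[:,:2]*1000))
rect('lid+tab',(240,80,520,290),.040,.056)
rect('tab',(380,84,418,102),.040,.056)
X=rect('rim',(70,45,155,175),.044,.055)
rect('carton',(70,45,155,175),.02,.055)
X=rect('bottletop',(60,115,110,170),.084,.10); print(cv2.minEnclosingCircle(X[:,:2]*1000))
# lid front edge line: in columns
lid=(W[...,2]>.040)&(W[...,2]<.056)
pts=[]
for u in list(range(270,380,4))+list(range(420,500,4)):
    v=[v for v in range(90,290) if lid[v,u]]; pts.append(W[v[0],u,:2])
pts=np.array(pts); k=np.polyfit(pts[:,1],pts[:,0],1); print('front edge x=',k, 'at y.115',np.polyval(k,.115))
```

```text
boxtop 1996 [541.6  20.2] [40.5 53.7] 7.4 z 0.1432
boxtop hi 1944 [542.   20.2] [39.6 53.7] 7.4 z 0.1432
jartop 1343 [567.3 220. ] [54.2 53.5] 71.3 z 0.1432
((567.8267211914062, 219.71258544921875), 27.89080810546875)
lid+tab 34427 [567.4 116.7] [289.1 368.2] 1.7 z 0.0482
tab 390 [430.5 114.7] [17.6 45.3] 9.1 z 0.0482
rim 1342 [ 481.5 -317.4] [ 81.1 175.3] 74.1 z 0.0489
carton 3052 [ 481.4 -317.3] [ 81.4 175.5] 74.0 z 0.0418
bottletop 337 [ 530.9 -333.9] [32.9 32.9] 84.5 z 0.0935
((531.08740234375, -334.2983703613281), 17.5592098236084)
front edge x= [-0.01131783  0.46127467] at y.115 0.459973124692303
```

>>> {"op": "jog_arm", "data": {"increments": [[[-0.002,0,0.04,-0.019],[-0.002,0,0.08,-0.019],[-0.002,0,0.12,-0.019],[-0.002,0,0.155,-0.019],[-0.002,0,0.18,-0.019],[-0.002,0,0.198,-0.019],[-0.002,0,0.207,-0.019],[-0.002,0,0.207,-0.019]]]}}

```text
time_s: 2.15
position: [0.5406, 0.0203, 0.1015]
eef_rot: [-0.002, -0.065, 0.998, 0.0]
contact_force: [-0.4, -0.4, 0.1]
grip_width: 0.0855
gripper_force: 0.0
```

>>> {"op": "jog_arm", "data": {"increments": [[[0,0,0,0],[0,0,0,0],[0,0,0,0],[0,0,0,0],[0,0,0,0],[0,0,0,0],[0,0,0,0],[0,0,0,0]]], "claw": -1, "grip_force": 40}}

```text
time_s: 2.82
position: [0.5431, 0.0201, 0.1066]
eef_rot: [0.002, -0.066, 0.998, -0.0]
contact_force: [0.6, -0.7, 6.1]
grip_width: 0.0536
gripper_force: 43.9
```

>>> {"op": "jog_arm", "data": {"increments": [[[0,0,-0.02,0],[0,0,-0.05,0],[0.02,-0.03,-0.08,0.07],[0.04,-0.07,-0.1,0.14],[0.06,-0.11,-0.1,0.21],[0.08,-0.148,-0.1,0.28],[0.1,-0.185,-0.1,0.35],[0.12,-0.22,-0.1,0.41],[0.136,-0.255,-0.1,0.412],[0.146,-0.28,-0.1,0.412]]]}}

```text
time_s: 3.65
position: [0.4328, -0.2785, 0.2046]
eef_rot: [0.0, 0.14, 0.99, -0.0]
contact_force: [0.8, 0.8, -1.4]
grip_width: 0.0535
gripper_force: 43.1
```

Run:
```python
from h import *
p,d,W=wcloud(); np.savez('w2.npz',p=p,W=W); save('w2.png',p)
t,M,a,s=tool(); print(t,a,s['grip_width'],s['joint_vel'],s['time_s']); 
# recheck target in tool axes
tg=np.array([.4268,-.3015,t[2]]); print('move',M.T@(tg-t),'yaw',np.radians(-(73.8-a)))
```

```text
[ 0.43060528 -0.2845924   0.20394936] 73.59945691691625 0.053650268043991825 [ 0.08818713 -0.01370189  0.02805983  0.02966305  0.02202405  0.15681542] 3.7
move [-1.12349096e-03 -1.72938227e-02  9.18036982e-05] yaw -0.0035001370919118765
```

View pics/w2.png

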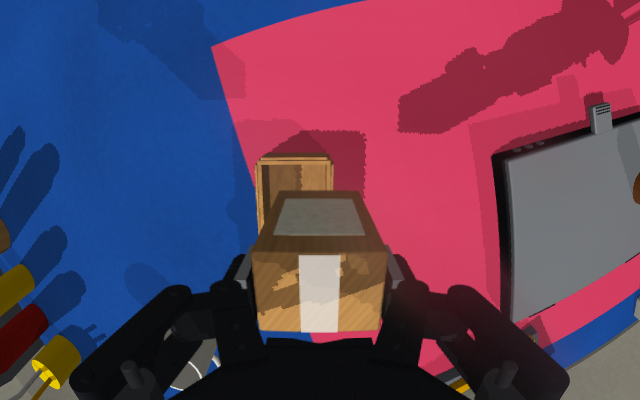

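The box is held straight in the gripper, and the carton's free end shows behind it (rim at (258-332,157)). I'll check the box's offset in the grip and the position of the rim.

Run:
```python
from h import *
D=np.load('w2.npz');W=D['W']
t,M,a,s=tool(); print(t,a,s['time_s'])
def sel(b,z0,z1):
    u0,v0,u1,v1=b; X=W[v0:v1,u0:u1].reshape(-1,3); return X[(X[:,2]>z0)&(X[:,2]<z1)]
# box top : z ~ .24
X=sel((245,245,390,335),.22,.27); q=cv2.minAreaRect((X[:,:2]*1000).astype(np.float32)); print('box',q,np.median(X[:,2]))
print('pose then .4306 -.2846: box-tcp world', np.array(q[0])-[430.6,-284.6])
X=sel((250,150,340,240),.043,.054)
c=np.array([.4815,-.3174]); e=np.radians(-16.1); ex=np.array([np.cos(e),np.sin(e)]); ey=np.array([-ex[1],ex[0]])
L=np.stack([(X[:,:2]-c)@ex,(X[:,:2]-c)@ey],1)*1000
print('rim in carton frame: minx',np.percentile(L[:,0],[0,1,5]),'y',np.percentile(L[:,1],[0,1,99,100]))
for lo,hi in((-75,-65),(-65,-50),(-50,-35)):
    m=(L[:,0]>lo)&(L[:,0]<hi); 
    if m.sum()>4: y=L[m,1]; print(lo,y.min(),y.max(),'inner',y[y<0].max() if (y<0).any() else None,y[y>0].min() if (y>0).any() else None)
```

```text
[ 0.43060528 -0.2845924   0.20394936] 73.59945691691625 3.7
box ((431.5806884765625, -278.3346252441406), (65.47616577148438, 41.2636604309082), 73.22130584716797) 0.2412533825306457
pose then .4306 -.2846: box-tcp world [0.98068848 6.26537476]
rim in carton frame: minx [-87.75031823 -87.45992124 -86.81603763] y [-40.20663899 -39.50112385  38.4527383   38.61915779]
-75 -39.3154536429612 38.46472025382149 inner -32.073255106384494 32.43021142673807
-65 -39.639128335743514 38.619157792518386 inner -32.19573685605437 32.471970007760085
-50 -39.90094806501298 -32.26718204554287 inner -32.26718204554287 None
```

>>> {"op": "jog_arm", "data": {"increments": [[[0,-0.01,0,0],[-0.001,-0.02,0,0],[-0.001,-0.026,0,0],[-0.001,-0.026,0.01,0],[-0.001,-0.026,0.03,0],[-0.001,-0.026,0.045,0],[-0.001,-0.026,0.05,0],[-0.001,-0.026,0.05,0],[-0.001,-0.026,0.05,0]]]}}

```text
time_s: 4.45
position: [0.4283, -0.3011, 0.1543]
eef_rot: [-0.0, 0.139, 0.99, 0.0]
contact_force: [-0.6, 0.4, -1.0]
grip_width: 0.0535
gripper_force: 43.5
```

Run:
```python
from h import *
t,M,a,s=tool(); print(t,a,s['contact_force'],np.abs(s['joint_vel']).max(),s['time_s'])
tg=np.array([.4277,-.3019,t[2]]); print('move',M.T@(tg-t),'yaw',np.radians(a-73.9))
```

```text
[ 0.42828355 -0.3010832   0.15433155] 74.04094839274238 [-0.63050241  0.43157311 -1.01897975] 0.02833169470231514 4.45
move [ 3.36480177e-04 -9.45764681e-04 -1.28832208e-07] yaw 0.0024600135287484986
```

>>> {"op": "jog_arm", "data": {"increments": [[[0,-0.001,0.015,0.002],[0,-0.001,0.03,0.002],[0,-0.001,0.045,0.002],[0,-0.001,0.06,0.002],[0,-0.001,0.07,0.002],[0,-0.001,0.078,0.002],[0,-0.001,0.083,0.002],[0,-0.001,0.086,0.002],[0,-0.001,0.086,0.002]]]}}

```text
time_s: 5.2
position: [0.4278, -0.3028, 0.0683]
eef_rot: [0.0, 0.14, 0.99, -0.0]
contact_force: [-0.4, -0.6, -0.7]
grip_width: 0.0535
gripper_force: 43.5
```

>>> {"op": "jog_arm", "data": {"increments": [[[0,0,0.001,0],[0,0,0.002,0],[0,0,0.003,0],[0,0,0.004,0],[0,0,0.005,0],[0,0,0.005,0],[0,0,0.005,0]]]}}

```text
time_s: 5.78
position: [0.4276, -0.3028, 0.0632]
eef_rot: [-0.0, 0.14, 0.99, 0.0]
contact_force: [0.2, 0.2, -1.0]
grip_width: 0.0533
gripper_force: 43.5
```

>>> {"op": "jog_arm", "data": {"increments": [[[0,0,0.0005,0],[0,0,0.001,0],[0,0,0.0015,0],[0,0,0.0015,0],[0,0,0.0015,0]]]}}

```text
time_s: 6.2
position: [0.4278, -0.3029, 0.0627]
eef_rot: [0.0, 0.14, 0.99, -0.0]
contact_force: [-2.5, 1.5, 5.6]
grip_width: 0.0537
gripper_force: 44.2
```

>>> {"op": "jog_arm", "data": {"increments": [[[0,0,0,0],[0,0,0,0],[0,0,0,0],[0,0,0,0],[0,0,-0.01,0],[0,0,-0.04,0],[0,0,-0.08,0],[0,0,-0.12,0],[0,0,-0.16,0],[0,0,-0.18,0]]], "claw": 1}}

```text
time_s: 7.03
position: [0.4284, -0.3033, 0.2487]
eef_rot: [0.003, 0.14, 0.99, -0.002]
contact_force: [-0.4, -0.4, 0.8]
grip_width: 0.0855
gripper_force: 0.0
```

>>> {"op": "jog_arm", "data": {"increments": [[[0,0,0,0],[0,0,0,0],[0,0,0,0]]]}}

```text
time_s: 7.28
position: [0.4275, -0.3026, 0.2409]
eef_rot: [-0.001, 0.14, 0.99, 0.0]
contact_force: [0.1, 0.3, -0.3]
grip_width: 0.0853
gripper_force: 0.0
```

```bash
cat > car.py <<'E'
from h import *
t,M,a,s=tool(); print(t,a,s['time_s'])
p,d,W=wcloud(); np.savez('w3.npz',p=p,W=W); save('w3.png',p)
V=W.reshape(-1,3)
near=np.hypot(V[:,0]-.4815,V[:,1]+.3174)<.12
def q(t,z0,z1):
    X=V[near&(V[:,2]>z0)&(V[:,2]<z1)]
    m=np.zeros(W.shape[:2],np.uint8); m.reshape(-1)[near&(V[:,2]>z0)&(V[:,2]<z1)]=1
    n,l,st,ce=cv2.connectedComponentsWithStats(m)
    for i in range(1,n):
        if st[i,4]>60:
            Y=W[l==i]; r=cv2.minAreaRect((Y[:,:2]*1000).astype(np.float32)); print(t,st[i],np.round(r[0],1),np.round(r[1],1),round(r[2],1),round(float(np.median(Y[:,2])),4))
q('rim',.043,.056); q('top',.086,.108)
E
python3 car.py
```

```text
[ 0.42746816 -0.30264731  0.24088381] 73.85366918436542 7.2833
rim [ 283  150   72  140 2269] [ 481.1 -318. ] [ 79.6 174.6] 73.5 0.0495
rim [297 246  39  17 175] [ 516.  -331.6] [46.5 18.7] 76.5 0.0499
top [ 290  166   57   43 2398] [ 426.5 -302.6] [54.  39.8] 73.7 0.0992
top [302 269  29  30 692] [ 531.  -335.2] [30.9 34.8] 73.4 0.0939
```

>>> {"op": "jog_arm", "data": {"increments": [[[0.001,0.03,0,0],[0.002,0.07,0,0],[0.003,0.11,0,0],[0.004,0.15,0,0],[0.005,0.19,0,0],[0.006,0.23,0,0],[0.007,0.27,0,0],[0.008,0.31,0,0],[0.009,0.35,0,0],[0.009,0.39,0,0]]]}}

```text
time_s: 8.17
position: [0.5268, 0.0763, 0.2397]
eef_rot: [-0.002, 0.14, 0.99, -0.0]
contact_force: [1.0, -0.4, 0.1]
grip_width: 0.0853
gripper_force: 0.0
```

>>> {"op": "jog_arm", "data": {"increments": [[[0,0.04,0,0],[0.001,0.08,0,0],[0.001,0.11,0,0],[0.001,0.13,0,0],[0.001,0.143,0,0],[0.001,0.15,0,0],[0.001,0.15,0,0],[0.001,0.15,0,0],[0.001,0.15,0,0]]]}}

```text
time_s: 8.92
position: [0.5682, 0.2174, 0.2418]
eef_rot: [-0.0, 0.141, 0.99, -0.0]
contact_force: [-0.2, 0.1, -0.1]
grip_width: 0.0854
gripper_force: 0.0
```

Run:
```python
from h import *
t,M,a,s=tool(); print(t,a,s['time_s'])
p,d,W=wcloud(); V=W.reshape(-1,3); m=((W[...,2]>.137)&(W[...,2]<.155)&(np.hypot(W[...,0]-.5676,W[...,1]-.22)<.045)).astype(np.uint8)
Y=W[m>0]; c=cv2.minEnclosingCircle((Y[:,:2]*1000).astype(np.float32)); print(c,len(Y),np.median(Y[:,2]))
print('move',M.T@(np.array([c[0][0]/1000,c[0][1]/1000,.1055])-t))
```

```text
[0.56821538 0.21739148 0.24183403] 73.7703053417592 8.9167
((567.3433837890625, 219.95745849609375), 27.753421783447266) 3356 0.14310200321355962
move [0.0015612  0.00227887 0.13633298]
```

>>> {"op": "jog_arm", "data": {"increments": [[[0.0015,0.002,0.03,0],[0.0015,0.002,0.06,0],[0.0015,0.002,0.09,0],[0.0015,0.002,0.112,0],[0.0015,0.002,0.128,0],[0.0015,0.002,0.137,0],[0.0015,0.002,0.137,0],[0.0015,0.002,0.137,0],[0.0015,0.002,0.137,0]]]}}

```text
time_s: 9.72
position: [0.5682, 0.2209, 0.1069]
eef_rot: [0.001, 0.141, 0.99, 0.001]
contact_force: [0.0, 1.1, 0.4]
grip_width: 0.0854
gripper_force: 0.0
```

>>> {"op": "jog_arm", "data": {"increments": [[[0,0,0,0],[0,0,0,0],[0,0,0,0],[0,0,0,0],[0,0,0,0],[0,0,0,0],[0,0,0,0],[0,0,0,0]]], "claw": -1, "grip_force": 50}}

```text
time_s: 10.38
position: [0.5679, 0.221, 0.1063]
eef_rot: [0.001, 0.14, 0.99, 0.0]
contact_force: [-0.6, -2.2, 5.6]
grip_width: 0.0529
gripper_force: 52.0
```

Run:
```python
from h import *
t,M,a,s=tool(); print(t,a,s['contact_force'],s['grip_width'],s['time_s'])
print('move',M.T@(np.array([.4768,-.3165,.225])-t))
```

```text
[0.5679129  0.22100055 0.10625783] 73.8485561679318 [-0.60236625 -2.16640052  5.62361292] 0.052938888813797214 10.3833
move [-0.06223044 -0.54152701 -0.11909646]
```

>>> {"op": "jog_arm", "data": {"increments": [[[0,0,-0.015,0],[0,0,-0.045,0],[0,-0.02,-0.08,0],[-0.004,-0.055,-0.11,0],[-0.008,-0.095,-0.12,0],[-0.012,-0.135,-0.12,0],[-0.017,-0.175,-0.12,0],[-0.021,-0.215,-0.12,0],[-0.025,-0.255,-0.12,0],[-0.03,-0.295,-0.12,0]]]}}

```text
time_s: 11.22
position: [0.5132, -0.0722, 0.2242]
eef_rot: [-0.0, 0.14, 0.99, 0.0]
contact_force: [1.0, 0.5, -0.9]
grip_width: 0.0526
gripper_force: 53.0
```

>>> {"op": "jog_arm", "data": {"increments": [[[-0.005,-0.04,0,0],[-0.01,-0.08,0,0],[-0.015,-0.12,0,0],[-0.02,-0.155,0,0],[-0.023,-0.18,0,0],[-0.026,-0.195,0,0],[-0.028,-0.205,0,0],[-0.028,-0.205,0,0],[-0.028,-0.205,0,0],[-0.028,-0.205,0,0]]]}}

```text
time_s: 12.05
position: [0.4845, -0.274, 0.2248]
eef_rot: [-0.0, 0.14, 0.99, 0.0]
contact_force: [-0.7, 0.5, -1.0]
grip_width: 0.0531
gripper_force: 53.0
```

Run:
```python
from h import *
t,M,a,s=tool(); print(t,a,s['contact_force'],s['grip_width'],np.abs(s['joint_vel']).max(),s['time_s'])
p,d,W=wcloud(); np.savez('w4.npz',p=p,W=W); save('w4.png',p)
V=W.reshape(-1,3)
m=((W[...,2]>.237)&(W[...,2]<.275)&(np.hypot(W[...,0]-t[0],W[...,1]-t[1])<.04)); Y=W[m]; print('jar z',np.median(Y[:,2]))
L=(Y-t)@M; print('tool-frame x range',np.percentile(L[:,0],[0,1,99,100])*1e3,'y',np.percentile(L[:,1],[1,99])*1e3)
print('move',M.T@(np.array([.4768,-.3165,.1])-t))
```

```text
[ 0.48454979 -0.27395686  0.22475611] 73.95269064232407 [-0.71118751  0.52793567 -1.04954053] 0.05305177762109114 0.006348011583456431 12.05
jar z 0.2618369238204456
tool-frame x range [-25.35178025 -21.6757001   27.02127934  27.64211141] y [-36.70874361  36.85539476]
move [-0.0043273  -0.04312623  0.12472156]
```

View pics/w4.png

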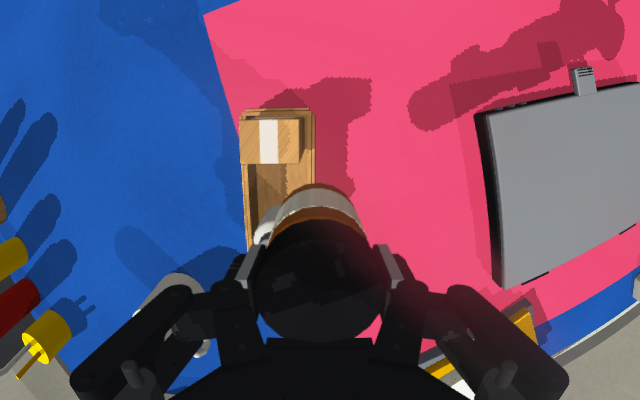

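Jar held upright and the box is standing at the carton's free end (270,140). The slot in front of the bottle is clear.

>>> {"op": "jog_arm", "data": {"increments": [[[-0.002,-0.02,0,0],[-0.004,-0.035,0,0],[-0.005,-0.043,0,0],[-0.005,-0.043,0.01,0],[-0.005,-0.043,0.03,0],[-0.005,-0.043,0.045,0],[-0.005,-0.043,0.05,0],[-0.005,-0.043,0.05,0],[-0.005,-0.043,0.05,0],[-0.005,-0.043,0.05,0]]]}}

```text
time_s: 12.93
position: [0.4773, -0.3181, 0.176]
eef_rot: [0.001, 0.14, 0.99, -0.0]
contact_force: [0.2, -0.2, -1.2]
grip_width: 0.0533
gripper_force: 53.2
```

Run:
```python
from h import *
t,M,a,s=tool(); print(t,a,s['contact_force'],s['time_s'])
print('move',M.T@(np.array([.4768,-.3165,.0621])-t))
```

```text
[ 0.4773184  -0.31807624  0.17604285] 73.86753484452879 [ 0.2436148  -0.20312544 -1.2136884 ] 12.9333
move [0.00113315 0.00142543 0.11394038]
```

>>> {"op": "jog_arm", "data": {"increments": [[[0.0005,0.0012,0.02,0],[0.0005,0.0012,0.04,0],[0.0005,0.0012,0.055,0],[0.0005,0.0012,0.07,0],[0.0005,0.0012,0.083,0],[0.0005,0.0012,0.094,0],[0.0005,0.0012,0.102,0],[0.0005,0.0012,0.107,0],[0.0005,0.0012,0.109,0],[0.0005,0.0012,0.109,0]]]}}

```text
time_s: 13.77
position: [0.4768, -0.3168, 0.0657]
eef_rot: [-0.0, 0.14, 0.99, -0.0]
contact_force: [1.0, -0.0, -2.2]
grip_width: 0.0532
gripper_force: 53.2
```

>>> {"op": "jog_arm", "data": {"increments": [[[0,0,0.001,0],[0,0,0.002,0],[0,0,0.003,0],[0,0,0.004,0],[0,0,0.0045,0],[0,0,0.0045,0],[0,0,0.0045,0]]]}}

```text
time_s: 14.35
position: [0.4771, -0.317, 0.0623]
eef_rot: [0.001, 0.14, 0.99, -0.0]
contact_force: [-1.6, 0.3, 4.7]
grip_width: 0.053
gripper_force: 53.5
```

Contact with the floor, so I'll release, rise and check.

>>> {"op": "jog_arm", "data": {"increments": [[[0,0,0,0],[0,0,0,0],[0,0,0,0],[0,0,0,0],[0,0,0,0],[0,0,-0.02,0],[0,0,-0.05,0],[0,0,-0.09,0],[0,0,-0.13,0],[0,0,-0.17,0]]], "claw": 1}}

```text
time_s: 15.18
position: [0.4764, -0.3165, 0.2327]
eef_rot: [-0.0, 0.14, 0.99, 0.0]
contact_force: [0.2, -0.3, -0.0]
grip_width: 0.0851
gripper_force: 0.0
```

>>> {"op": "jog_arm", "data": {"increments": [[[0.02,0.02,0,0],[0.04,0.04,0,0],[0.04,0.04,0,0],[0.04,0.04,0,0],[0.04,0.04,0,0]]]}}

```text
time_s: 15.6
position: [0.4495, -0.2674, 0.2311]
eef_rot: [0.0, 0.14, 0.99, -0.0]
contact_force: [0.3, -0.4, -0.3]
grip_width: 0.0852
gripper_force: 0.0
```

```bash
python3 car.py
python3 - <<'E'
from h import *
p,d,W=cloud('side'); cv2.imwrite('pics/s2.png',cv2.resize(cv2.cvtColor(p,4)[150:320,230:460],None,fx=2,fy=2))
t,M,a,s=tool()
# lid from w1: front edge x=.460 at y=.115, slope -.0113 ; tab y .1147
print('tab move at yaw 90.65:', M.T@(np.array([.4352,.115,t[2]])-t),'yaw',np.radians(a-90.65),s['joints'])
E
```

```text
[ 0.44950852 -0.26742172  0.2310723 ] 73.86423195583082 15.6
rim [ 245  141   73  145 1467] [ 480.9 -318.4] [ 77.5 174.5] 73.7 0.0497
rim [257 150  50  37 103] [ 416.6 -289.6] [64.8 30.5] 38.1 0.0498
rim [248 200   8  24 121] [ 463.1 -349.6] [ 7.6 27.3] 72.6 0.0496
rim [252 243  12  42 255] [ 527.1 -368.5] [11.  56.9] 78.8 0.0496
top [ 246  156   59   45 2573] [ 426.7 -302. ] [53.8 40.8] 73.9 0.0992
top [ 249  202   56   56 2450] [ 476.2 -317.8] [54.9 54.3] 89.6 0.099
top [263 264  31  30 748] [ 531.  -335.5] [32.3 33.2] 72.8 0.0939
tab move at yaw 90.65: [1.20388417e-01 3.63624419e-01 1.07184708e-04] yaw -0.29356046282094056 [-6.02088240e-01 -1.14904580e-01  1.43607819e+00 -1.95217548e-04
  1.82114211e+00 -1.89071706e+00]
```

View pics/s2.png

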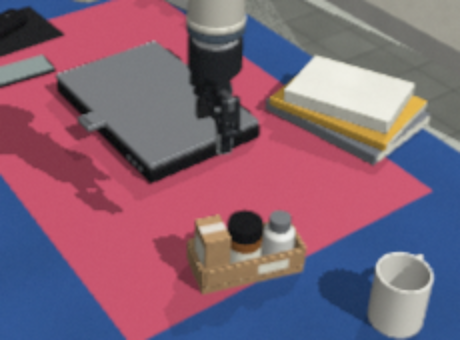

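The three stand in a row in the carton (box, jar, bottle at about (212,240), (245,235), (280,235)), and their tops are at 99 mm (box, jar) and 94 mm (bottle). On to the tab.

>>> {"op": "jog_arm", "data": {"increments": [[[0.013,0.038,0,-0.03],[0.026,0.076,0,-0.06],[0.039,0.114,0,-0.09],[0.052,0.152,0,-0.13],[0.065,0.19,0,-0.17],[0.078,0.228,0,-0.21],[0.091,0.266,0,-0.25],[0.104,0.304,0,-0.297],[0.114,0.335,0,-0.297],[0.12,0.36,0,-0.297]]]}}

```text
time_s: 16.53
position: [0.4341, 0.1142, 0.2311]
eef_rot: [-0.0, -0.008, 1.0, 0.0]
contact_force: [0.0, 0.5, 0.2]
grip_width: 0.0853
gripper_force: 0.0
```

>>> {"op": "jog_arm", "data": {"increments": [[[0,0,0,0],[0,0,0,0],[0,0,0,0],[0,0,0,0]]]}}

```text
time_s: 16.87
position: [0.4346, 0.1108, 0.2311]
eef_rot: [-0.0, -0.007, 1.0, -0.0]
contact_force: [0.3, -0.1, -0.7]
grip_width: 0.0855
gripper_force: 0.0
```

Run:
```python
from h import *
t,M,a,s=tool(); print(t,a,s['joints'],s['time_s'])
p,d,W=wcloud(); np.savez('w5.npz',p=p,W=W); save('w5.png',p)
m=(W[...,2]>.040)&(W[...,2]<.056)&(W[...,0]>.40)&(W[...,0]<.75)&(abs(W[...,1]-.115)<.2)
X=W[m]; print(len(X))
tab=X[(X[:,0]<.456)]; q=cv2.minAreaRect((tab[:,:2]*1000).astype(np.float32)); print('tab',q,tab[:,:2].min(0),tab[:,:2].max(0),np.median(tab[:,2]))
# front edge per y-bin
E=[]
for y in np.arange(-.05,.28,.005):
    if abs(y-.115)<.03: continue
    k=X[abs(X[:,1]-y)<.003]
    if len(k)>10: E.append((y,np.percentile(k[:,0],0.5)))
E=np.array(E); print(E[::6]); k=np.polyfit(E[:,0],E[:,1],1); print(k,np.degrees(np.arctan(-k[0])),np.polyval(k,.115))
print('lid y ext',X[:,1].min(),X[:,1].max(),'x max',X[:,0].max())
```

```text
[0.43461785 0.11079575 0.23111787] 90.77332427349478 [ 1.74054757e-01 -3.17151923e-01  1.60904493e+00 -4.40404392e-04
  1.85016057e+00 -1.41035987e+00] 16.8667
33833
tab ((439.18505859375, 115.45366668701172), (44.81151580810547, 33.48366928100586), 89.88184356689453) [0.4224752  0.09301464] [0.45593525 0.13786065] 0.04806278598251218
[[-0.05        0.46088515]
 [-0.02        0.46050326]
 [ 0.01        0.46037816]
 [ 0.04        0.46027946]
 [ 0.07        0.45986979]
 [ 0.16        0.45869237]
 [ 0.19        0.45836693]
 [ 0.22        0.45806805]
 [ 0.25        0.45768425]]
[-0.01103983  0.46049988] 0.6325100738926298 0.45923030215591326
lid y ext -0.06623925750805747 0.2986959925943759 x max 0.682786910121892
```

>>> {"op": "jog_arm", "data": {"increments": [[[0.0005,0.0045,0.03,0],[0.0005,0.0045,0.065,0],[0.0005,0.0045,0.1,0],[0.0005,0.0045,0.13,0],[0.0005,0.0045,0.155,0],[0.0005,0.0045,0.175,0],[0.0005,0.0045,0.19,0],[0.0005,0.0045,0.2,0],[0.0005,0.0045,0.206,0],[0.0005,0.0045,0.206,0]]]}}

```text
time_s: 17.75
position: [0.4333, 0.1157, 0.0243]
eef_rot: [-0.001, -0.007, 1.0, -0.0]
contact_force: [-0.2, -0.6, 1.4]
grip_width: 0.0855
gripper_force: 0.0
```

>>> {"op": "jog_arm", "data": {"increments": [[[0,0,0,0],[0,0,0,0],[0,0,0,0],[0,0,0,0],[0,0,0,0],[0,0,0,0],[0,0,0,0],[0,0,0,0],[0,0,0,0],[0,0,0,0]]], "claw": -1, "grip_force": 60}}

```text
time_s: 18.58
position: [0.4346, 0.1147, 0.0273]
eef_rot: [0.001, -0.007, 1.0, -0.002]
contact_force: [-2.2, -7.9, 7.5]
grip_width: 0.0427
gripper_force: 61.9
```

Run:
```python
from h import *
t,M,a,s=tool(); print(t,a,s['contact_force'],s['grip_width'],s['time_s'])
# hinge at x=.704,z=.036 ; grip x = t[0], tab mid z=.042
v=np.array([t[0]-.704,.042-.036])
for th in range(0,61,4):
    c,n=np.cos(np.radians(th)),np.sin(np.radians(th))
    w=np.array([v[0]*c+v[1]*n, -v[0]*n+v[1]*c])-v
    print(th,'world dx %.4f dz %.4f'%tuple(w),'tool',np.round(M.T@np.array([w[0],w[0]*np.sin(np.radians(.63)),w[1]]),4))
```

```text
[0.43456063 0.11465506 0.02725273] 90.82012311574043 [-2.24947302 -7.8813841   7.48837123] 0.04265929155368475 18.5833
0 world dx 0.0000 dz 0.0000 tool [0. 0. 0.]
4 world dx 0.0011 dz 0.0188 tool [-0.0011 -0.0001 -0.0188]
8 world dx 0.0035 dz 0.0374 tool [-0.0035 -0.0002 -0.0374]
12 world dx 0.0071 dz 0.0559 tool [-0.0073 -0.0002 -0.0559]
16 world dx 0.0121 dz 0.0740 tool [-0.0123 -0.0003 -0.074 ]
20 world dx 0.0183 dz 0.0918 tool [-0.0185 -0.0004 -0.0918]
24 world dx 0.0257 dz 0.1091 tool [-0.026  -0.0005 -0.109 ]
28 world dx 0.0344 dz 0.1258 tool [-0.0346 -0.0006 -0.1257]
32 world dx 0.0441 dz 0.1419 tool [-0.0444 -0.0007 -0.1418]
36 world dx 0.0550 dz 0.1572 tool [-0.0553 -0.0008 -0.1571]
40 world dx 0.0669 dz 0.1718 tool [-0.0673 -0.0009 -0.1716]
44 world dx 0.0798 dz 0.1855 tool [-0.0802 -0.001  -0.1853]
48 world dx 0.0936 dz 0.1982 tool [-0.094  -0.0011 -0.198 ]
52 world dx 0.1083 dz 0.2100 tool [-0.1087 -0.0012 -0.2098]
56 world dx 0.1237 dz 0.2207 tool [-0.1242 -0.0013 -0.2205]
60 world dx 0.1399 dz 0.2303 tool [-0.1404 -0.0013 -0.23  ]
```

>>> {"op": "jog_arm", "data": {"increments": [[[-0.0004,-0.0005,-0.008,0],[-0.0011,-0.001,-0.0188,0],[-0.0022,-0.001,-0.028,0],[-0.0035,-0.001,-0.0374,0],[-0.0053,-0.001,-0.0467,0],[-0.0073,-0.001,-0.0559,0],[-0.0097,-0.001,-0.065,0],[-0.0123,-0.001,-0.074,0],[-0.0153,-0.001,-0.083,0],[-0.0185,-0.001,-0.0918,0]]]}}

```text
time_s: 19.42
position: [0.4533, 0.1148, 0.1172]
eef_rot: [0.001, -0.007, 1.0, -0.001]
contact_force: [6.7, -2.8, -7.0]
grip_width: 0.0427
gripper_force: 61.7
```

>>> {"op": "jog_arm", "data": {"increments": [[[-0.0037,0,-0.0087,0],[-0.0075,0,-0.0172,0],[-0.0117,0,-0.0256,0],[-0.0161,0,-0.0339,0],[-0.0161,0,-0.0339,0],[-0.0161,0,-0.0339,0]]]}}

```text
time_s: 19.92
position: [0.4693, 0.1151, 0.1507]
eef_rot: [0.001, -0.007, 1.0, -0.001]
contact_force: [5.7, -3.3, -5.4]
grip_width: 0.0426
gripper_force: 62.4
```

```bash
cat > lid.py <<'E'
from h import *
t,M,a,s=tool(); print(t,a,s['contact_force'],s['grip_width'],s['time_s'])
p,d,W=cloud('side'); 
m=(np.abs(W[...,1]-.0)<.06)&(W[...,0]>.4)&(W[...,0]<.72)&(W[...,2]>.055)&(W[...,2]<.33)
g=p.astype(int); m&=(g.max(-1)-g.min(-1)<40)
X=W[m]; print(len(X))
if len(X)>50:
    k=np.polyfit(X[:,0],X[:,2],1)
    for _ in range(4):
        r=abs(X[:,2]-np.polyval(k,X[:,0])); X=X[r<max(.006,np.median(r)*2.5)]; k=np.polyfit(X[:,0],X[:,2],1)
    print('side lid deg',-np.degrees(np.arctan(k[0])),len(X))
save('lid%d.png'%int(s['time_s']*10),p)
E
python3 lid.py
```

```text
[0.46927223 0.11505253 0.15073967] 90.8345393615114 [ 5.68406605 -3.25703578 -5.42824135] 0.04262381360318859 19.9167
694
side lid deg 27.13026688244908 589
```

>>> {"op": "jog_arm", "data": {"increments": [[[-0.0047,0,-0.0081,0],[-0.0098,0,-0.0161,0],[-0.0152,0,-0.0239,0],[-0.0207,0,-0.0314,0],[-0.0266,0,-0.0388,0],[-0.0327,0,-0.0459,0],[-0.0391,0,-0.0529,0],[-0.0456,0,-0.0596,0],[-0.0525,0,-0.0661,0],[-0.0594,0,-0.0723,0]]]}}

```text
time_s: 20.8
position: [0.5278, 0.1157, 0.2218]
eef_rot: [-0.001, -0.007, 1.0, -0.001]
contact_force: [2.9, -3.9, -8.3]
grip_width: 0.0426
gripper_force: 62.2
```

>>> {"op": "jog_arm", "data": {"increments": [[[-0.0072,0,-0.006,0],[-0.0147,0,-0.0118,0],[-0.022,0,-0.0172,0],[-0.0302,0,-0.0225,0],[-0.0384,0,-0.0275,0],[-0.0464,0,-0.032,0],[-0.0464,0,-0.032,0],[-0.0464,0,-0.032,0],[-0.0464,0,-0.032,0]]]}}

```text
time_s: 21.55
position: [0.5741, 0.1162, 0.2536]
eef_rot: [-0.001, -0.007, 1.0, -0.001]
contact_force: [1.0, -4.6, -8.0]
grip_width: 0.0423
gripper_force: 64.0
```

```bash
python3 lid.py
```

```text
[0.57408155 0.11622524 0.25358633] 90.76930634286514 [ 1.00826307 -4.55267976 -7.96397945] 0.04232835645061622 21.55
394
side lid deg 58.37540877413714 333
```

>>> {"op": "jog_arm", "data": {"increments": [[[-0.0025,0,-0.0015,0],[-0.0025,0,-0.0015,0],[-0.0025,0,-0.0015,0],[-0.0025,0,-0.0015,0],[-0.0025,0,-0.0015,0],[-0.0025,0,-0.0015,0]]]}}

```text
time_s: 22.1
position: [0.5761, 0.1162, 0.2547]
eef_rot: [-0.002, -0.007, 1.0, -0.001]
contact_force: [1.1, -5.1, -8.3]
grip_width: 0.0423
gripper_force: 64.1
```

```bash
sed -i 's/^save.*/Q=X-X.mean(0); w=np.linalg.svd(Q,full_matrices=False)[2][2]; print("plane tilt",np.degrees(np.arccos(abs(w[2])))); cv2.imwrite("pics\/fin.png",cv2.resize(cv2.cvtColor(p,4)[90:320,200:470],None,fx=2,fy=2))/' lid.py; python3 lid.py
```

```text
[0.57610548 0.11622089 0.25474751] 90.77054850918005 [ 1.10641228 -5.06550636 -8.28944365] 0.042346800642458694 22.1
415
side lid deg 58.93767983334761 349
plane tilt 58.988031804075845
```

View pics/fin.png

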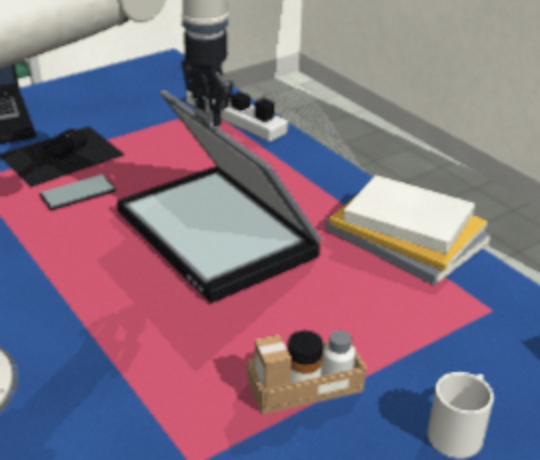

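The lid is held open at about 59-60° (gripper at (205,95)), and the box, jar and bottle stand upright in the carton around (305,365). I'm handing in.

```bash
python3 -c "
from cell import arm; print(arm.hand_in())"
```

```text
the job is handed in; nothing more can be done
None
```

I handed the job in with the jar and the box standing upright on the carton floor beside the bottle and the lid pinched by its tab at about 59–60°; the mug, mouse and phone were never touched, and no verdict came back.

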